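# Load the curing box and set its pull-set dial

### The job

Take the whetstone out of the curing box and lay it flat on the table, then lay every handle blank that is on the table flat on the floor of the curing box, none on top of another, then press the lid down past its catch until it is fully shut. After that pull the dial's knob up to unlock it, turn it clockwise until its pointer points at the brass rider, and push it fully back in; leave the rider and the other things on the bench where they are.

Things in the scene. Friction and masses are not known exactly. Their poses are not given: they have to be found in the camera images.
- curing_box: Fixed painted-metal open-topped box, 150 (its x) x 222 (its y) x 50 mm high, walls and floor 6 mm, so inside 138 x 210 mm and 44 mm deep. Origin: centre of its underside on the table; z up, x towards its hinge side (away from the robot), y to its left; yaw within 0.12 rad of the world's.
- box_floor (a point): centre of the curing box's inner floor (its top face, 6 mm above the table); same axes as the box
- pod_top (a point): centre of the top of the control pod that carries the dial, 50 mm above the table, on the dial's axis; same axes as the box. The pod, 100 mm (x) x 90 mm (y), is joined to the right side of the box, 156 mm from the box's centre.
- lid (a joint): angle of the lid, rad: 0 shut, grows as it opens up and back; starts at 1.45 to 1.6, limit 1.65. Its stiff hinge stays where it is left and yields to about 2 N at the lip. Near 0.07 rad (lip 11 mm up) a sprung roller catch on the front stops it; about 13 N down on the lip pushes it past, then it goes to 0 and the catch holds it shut.
- lid_hinge (a point): on the lid's hinge line, the far top edge of the box, middle of its width, 50 mm above the table; axes turn with the lid, at 0 they are the box's. The lid is a plate 152 mm (along -x of this) x 222 mm, from 1 to 8 mm above this point in z (9 mm on its middle plate).
- lid_lip (a point): middle of the outer (upper) face of the black lip, 90 mm wide (y), 20 mm deep, 7 mm thick, that juts from the lid's front edge: 160 mm from the hinge line, 58 mm above the table when shut. With the lid open the lip is its topmost edge. Press here to shut the lid.
- knob_pull (a joint): how far the dial's knob is pulled out (straight up), m: 0 fully in, 0.014 fully out; stays where it is left, slides with about 3.5 N
- dial (a joint): angle of the dial's knob, rad: 0 = off (pointer along the box's +x), grows clockwise from above, limit 1.9; stays where left, turns with 0.04 N m. Pushed in at off it is locked (0.15 rad of play) by a key between two pins under it; out by 9 mm or more it turns freely. From 0.1 to 0.7 rad the key stands over a pin and pushing in is blocked; beyond that it goes in.
- dial_grip (a point): on the dial's axis, 87 mm above the table when pushed in: where to grip. The knob is an upright black bar 46 mm long, 14 mm thick, its top 99 mm above the table, on a round skirt of radius 22 mm whose upper face is 65 mm above the table. x runs along the bar to its white-marked end, z up; pinch the bar across y. Rises and turns with the knob.
- dial_pointer (a point): tip of the knob's white pointer, 30 mm from the dial's axis, 12 mm above the pod when pushed in; x points outward from the axis
- rider_mark (a point): top of the small brass rider (12 x 7 x 4 mm) on the dial plate, 36 mm from the dial's axis; marks the setting wanted, 0.95 to 1.4 rad clockwise of off. x points outward from the axis. The pointer must point at it; leave the rider where it is.
- dial_rider (a joint): angle of the brass rider, rad, counted like joint dial: the dial value at which the pointer points at the rider
- blank_1: wooden octagonal knife-handle blank (light or dark wood), 23 mm (its x) by 118 mm (its y, the long axis) by 19 mm high, 35 g; origin at the centre of its underside, z up. Two or all three are present; they lie flat on the table to the right of the box.
- blank_2: wooden octagonal knife-handle blank (light or dark wood), 23 mm (its x) by 118 mm (its y, the long axis) by 19 mm high, 35 g; origin at the centre of its underside, z up. Two or all three are present; they lie flat on the table to the right of the box.
- blank_3: wooden octagonal knife-handle blank (light or dark wood), 23 mm (its x) by 118 mm (its y, the long axis) by 19 mm high, 35 g; origin at the centre of its underside, z up. Two or all three are present; they lie flat on the table to the right of the box.
- marker: felt marker, 124x13x14 mm, lying on the table, bystander, not part of the job; origin at the centre of its underside
- small_hammer: small hammer, 200x78x20 mm, lying on the table, bystander, not part of the job; origin at the centre of its underside
- scrub_brush: wooden scrub brush lying bristles down, 56x152x46 mm, bystander, not part of the job; origin at the centre of its underside
- loupe: round eye loupe, 37x37x22 mm, bystander, not part of the job; origin at the centre of its underside
- green_stone: whetstone: plain stone block, 46 mm (its x) x 108 mm (its y) x 22 mm high; origin at the centre of its underside, z up. At the start it lies flat on the floor inside the curing box, its long axis along the box's x; it must come out onto the table, the same way up. There is always room for it in front of the pod.

How it is judged:
By the outcome, as a careful person would: the job done as asked, in the order asked, and still so for the second after the job is handed in, with the robot touching nothing.
Of blank_1, blank_2, blank_3 only 2 to 3 are there at a start; the rules pass over those that are not, and their reading is None.
At some moment in a run one of blank_1, blank_2, blank_3 may be knocked a few centimetres aside while the robot is not near it.
Once in a run the grip may slacken for a moment while it holds something.
It also fails if it takes over 208 s, if anything falls off the work surface, if the arm or the gripper's body presses on something with over 40 N, if the wrist force passes 120 N, or if a joint passes its speed limit or range.

### The arm

A 6-joint arm with a two-finger parallel gripper is mounted at the origin on a cart in front of the work surface, level with it; the furniture and walls round the work are solid. World frame = base frame: x ahead of the robot, y to its left, z up, the work surface at z = 0. Lengths are in m, angles in rad, forces in N, time in s.
With the tool pointing down it reaches from about 0.35 to 0.775 m from the base axis. Payload 5.5 kg.
Tool frame: the origin (TCP) lies midway between the tips of the shut fingers; the grasp point (between the pads) lies 19 mm behind it; z points along the fingers, y is the line along which they close (so a half turn about z gives the same grasp; the last joint's range is limited). The gripper opens to 85 mm and grips with 20 to 120 N. Pads are 22 mm wide; open, the fingers measure 114 mm over their backs; the gripper's body (76 mm by 85 mm) begins 54 mm behind the grasp point. The pads swing forward as they close: fully open they stand 13 mm farther back than shut.
Start: joints at [1.092, 0.313, 0.046, 1.304, 0, 1.431], TCP at [0.191, 0.542, 0.231] pointing down, gripper open.
Joint ranges: [-2.76, 2.76], [-0.86, 1.69], [-1.03, 1.26], [-2.2, 2.34], [-1.47, 1.5], [-3.14, 3.14]. Speed limits (rad/s): [2.57, 2.57, 3.14, 3.14, 3.14, 3.14].

### API

Orientations are given as [roll, pitch, yaw] about the fixed x, y, z axes, in that order (R = Rz(yaw) Ry(pitch) Rx(roll)).
In Python, from rig import * gives the robot as it stands.
- The arm moves only by the tool send_rows, never from a script. Its argument "increments" is text: rows parted by semicolons, each of 7 numbers parted by spaces: the shift along the tool's x, y, z as a fraction of full scale, then the turn, a rotation vector about the tool's x, y, z as a fraction of full scale, then the opening, from -1 (shut) to 1 (fully open). A call has 1 to 10 rows; each row shifts and turns the commanded pose from where the row before left it, along the tool's axes as they then stand; what a row does not reach is not made up. Full scale, the value 1, is 400 mm for a shift and 8 degrees for a turn. A row lasts 1/10 s, in which the tool goes at most 50 mm and 8.59 degrees, less where a joint would pass 70% of its speed; a pose out of reach is approached as far as the arm can. A call with a number of a shift or a turn outside -1 to 1 is refused whole. A call with a gripper value outside its range is refused whole. The fingers move at their own pace and stop on an object; "force" is the grip in N (left out, the last holds). Time passes only in rows, so rows that do not move let the fingers close. It gives the time, the measured TCP pose, the force, the opening and the grip force at its end, in the units of the state.
- state(): the state, without advancing time (a new reading comes with each control period).
- camera(name): name is "scene" or "top" or "wrist"; returns (picture, depth): 480x640x3 uint8, red, green, blue; 480x640 float32, m along the optical axis (not along the pixel's ray), 0 where there is no reading.
- camera_info(name): a dict with "fx", "fy", "cx", "cy" (pixels), "world_from_camera" (4x4, takes a point from camera to world coordinates). Camera axes: x right, y down, z forward; pixel columns grow to the right and rows downward; lengths in m; the calibration is good to about 2 mm. A picture is of the moment at which its call begins: read the wrist's pose just before it. camera_info takes no time and is no camera call; for the wrist camera it gives the pose at the moment of the call.
- sign_off(): hands the job in; it is judged then, once.
The state is a dict: "time": time; "q": joint angles; "qvel": joint speeds; "tau": joint torques, N m; "position": TCP position; "tool_rot": TCP orientation; "ft_force": force on the tool from outside, world axes, zero at the start; "moment": the same for the moment, N m; "gripper_width": finger opening in m; "grasp_force": force on a finger pad.
Only numpy, scipy, OpenCV 4.12 (cv2) and the standard library are available. Lean on these libraries where they do the work, as an engineer would, in place of code of your own. Each camera call takes 0.05 s, during which the arm holds its last target. There are 200 camera calls.

## Working session

There is one attempt and no reset: what is moved stays moved. The work goes in short steps, Python scripts to look and compute and a tool call to move; the robot and the scene stay as the last step left them, time stands still between calls to the robot, and variables do not carry over. Pictures are saved under pics/ and viewed, at most 14 in all, crops included, and the job is handed in when it is done.

Besides the shell and the picture viewer there is one more tool, called after "Emit:" as name(argument=value, ...) on one line, values as JSON. send_rows: Moves the arm, as the interface text tells. Shift numbers are shares of 400 mm and turn numbers shares of 8 degrees, none past 1 either way. Its arguments: {"type":"object","properties":{"increments":{"type":"string"},"force":{"type":"number"}},"required":["increments"]}

```bash
mkdir -p pics; ls
python3 - <<'E'
from rig import *
import cv2,numpy as np
print(state())
for n in("top","scene"):
    im,d=camera(n); cv2.imwrite(f"pics/{n}0.png",im[:,:,::-1]); np.save(f"{n}0.npy",d)
    print(n,camera_info(n))
E
```

```text
pics
{'time': 0.0, 'q': array([ 1.09242096e+00,  3.13973140e-01,  4.49527934e-02,  1.30361334e+00,
       -1.53978484e-05,  1.43120968e+00]), 'qvel': array([-0.00023939, -0.00090989,  0.00170582, -0.00093573, -0.00068546,
        0.00013494]), 'tau': array([ 3.48142326e-03, -4.80632007e+01,  2.98529631e+01,  1.91491912e-02,
        9.15523060e-05,  2.42643367e-06]), 'position': array([0.19085806, 0.54183823, 0.23041369]), 'tool_rot': array([-3.13977102e+00, -2.40390534e-04,  2.80280373e+00]), 'ft_force': array([ 0.14607077, -0.17462657,  0.24655931]), 'moment': array([0.00956174, 0.04580879, 0.01503237]), 'grasp_force': 0.0, 'gripper_width': 0.08528611623684643}
top {'fx': 597.87907126238, 'fy': 597.87907126238, 'cx': 321.1988207472464, 'cy': 232.01401261487155, 'world_from_camera': array([[ 0.00798019, -0.98877005,  0.1492317 ,  0.33654828],
       [-0.99988764, -0.00978394, -0.01135671,  0.00344488],
       [ 0.01268925, -0.1491243 , -0.98873704,  1.43834716],
       [ 0.        ,  0.        ,  0.        ,  1.        ]])}
scene {'fx': 552.9231982119412, 'fy': 552.9231982119412, 'cx': 321.059456464126, 'cy': 246.48674648067345, 'world_from_camera': array([[ 0.48110274, -0.66289676,  0.57367938, -0.16317623],
       [-0.8765279 , -0.37527286,  0.30144505, -0.38914723],
       [ 0.01545936, -0.64787202, -0.76159231,  1.03000713],
       [ 0.        ,  0.        ,  0.        ,  1.        ]])}
```

View pics/top0.png

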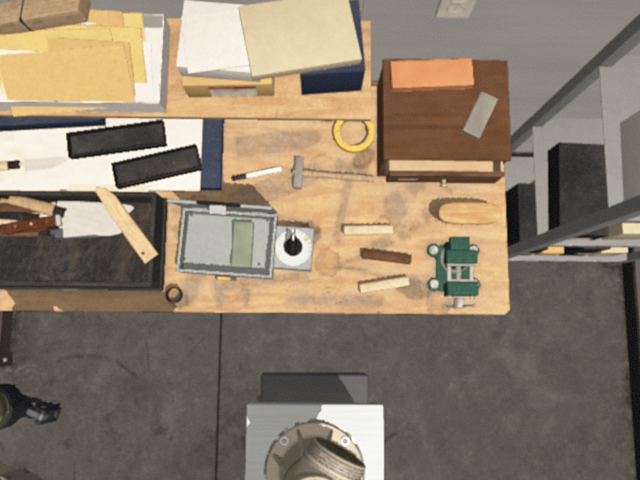

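View pics/scene0.png

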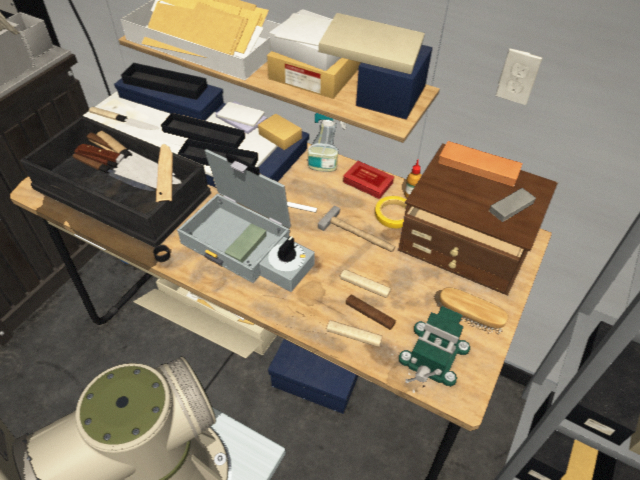

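Top view: box centred about (228,240) with the green stone at (242,243), pod and dial at (293,246), blanks at (367,229), (386,256) and (384,284). The scene view confirms three blanks, lid open, knob pointer away from the robot.

```bash
cat > h.py <<'E'
from rig import *
import cv2,numpy as np
from scipy.spatial.transform import Rotation as R
def ray(info,u,v,z):
    T=info["world_from_camera"]; d=T[:3,:3]@np.array([(u-info["cx"])/info["fx"],(v-info["cy"])/info["fy"],1])
    return T[:3,3]+d*(z-T[2,3])/d[2]
def pix(info,p):
    T=np.linalg.inv(info["world_from_camera"]); c=T[:3,:3]@np.asarray(p)+T[:3,3]
    return np.array([info["fx"]*c[0]/c[2]+info["cx"],info["fy"]*c[1]/c[2]+info["cy"]])
def cloud(info,d):
    v,u=np.mgrid[:480,:640]; c=np.stack([(u-info["cx"])/info["fx"]*d,(v-info["cy"])/info["fy"]*d,d],-1)
    T=info["world_from_camera"]; return c@T[:3,:3].T+T[:3,3]
def rect(P): # xy points -> centre, long axis yaw, sizes
    (c,s,a)=cv2.minAreaRect(P[:,:2].astype(np.float32)*1000); b=cv2.boxPoints((c,s,a))
    e=max([b[1]-b[0],b[2]-b[1]],key=np.linalg.norm); y=np.arctan2(e[1],e[0]); y=(y+np.pi/2)%np.pi-np.pi/2
    return np.round(np.array(c)/1000,4),round(float(y),3),np.round(np.sort(s),0)
def go(p,yaw): # shift in tool axes (fractions) and yaw turn about tool z (deg) from present pose
    s=state(); M=R.from_euler('xyz',s["tool_rot"]).as_matrix()
    t=M.T@(np.asarray(p)-s["position"]); dy=(yaw-s["tool_rot"][2]+np.pi/2)%np.pi-np.pi/2
    tilt=R.from_matrix(M.T@R.from_euler('xyz',[np.pi,0,s["tool_rot"][2]+dy]).as_matrix()).as_rotvec(degrees=True)
    print("frac",np.round(t/0.4,3),"rotvec/8deg",np.round(tilt/8,2))
E
python3 - <<'E'
from h import *
im=cv2.imread("pics/top0.png"); d=np.load("top0.npy"); I=camera_info("top"); P=cloud(I,d)
hsv=cv2.cvtColor(im,cv2.COLOR_BGR2HSV)
print("table z",np.median(P[180:185,330:345,2]),P[300,330],P[320,330])
H=P[...,2]
def blob(box,m,name,z):
    u0,v0,u1,v1=box; k=np.zeros_like(m,np.uint8);k[v0:v1,u0:u1]=m[v0:v1,u0:u1]
    n,l,s,c=cv2.connectedComponentsWithStats(k); i=1+np.argmax(s[1:,4]); vv,uu=np.where(l==i)
    Q=np.array([ray(I,u,v,z) for u,v in zip(uu,vv)]); print(name,rect(Q),s[i],np.median(H[l==i]))
up=(H>0.010)&(H<0.03)
for n,b in dict(A=(330,215,405,243),B=(345,243,425,268),C=(345,270,425,298)).items(): blob(b,up,n,.019)
g=(hsv[...,0]>30)&(hsv[...,0]<75)&(hsv[...,1]>50)
blob((225,205,265,275),g,"stone",.028)
blob((270,215,325,280),(H>.04)&(H<.057),"pod",.05)
blob((170,190,282,285),(H>.042)&(H<.056),"box+pod",.05)
q=P[185:225,165:290].reshape(-1,3); q=q[q[:,2]>.1]; print("lid",rect(q),q[:,2].max(),q[q[:,2]>.19].mean(0))
for (u,v) in [(175,270),(276,276),(282,207),(185,206)]: print(u,v,P[v,u])
E
```

```text
table z -0.001229836864854006 [ 3.89356102e-01 -3.54494545e-02 -8.69021770e-05] [ 0.34467456 -0.05481004 -0.70103683]
A (array([ 0.558 , -0.1255]), -1.561, array([ 22., 116.])) [344 225  49  10 460] 0.017859904723927844
B (array([ 0.4925, -0.1698]), 1.455, array([ 23., 118.])) [362 250  50  15 465] 0.018281078989833333
C (array([ 0.4262, -0.1633]), -1.398, array([ 23., 118.])) [359 276  51  18 474] 0.01838870451868757Traceback (most recent call last):
  File "<stdin>", line 13, in <module>
  File "<stdin>", line 8, in blob
    return _wrapfunc(a, 'argmax', axis=axis, out=out, **kwds)
    return bound(*args, **kwds)
ValueError: attempt to get argmax of an empty sequence
```

Run:
```python
from h import *
im=cv2.imread("pics/top0.png"); d=np.load("top0.npy"); I=camera_info("top"); P=cloud(I,d); H=P[...,2]
def blob(box,m,name,z):
    u0,v0,u1,v1=box; k=np.zeros(m.shape,np.uint8);k[v0:v1,u0:u1]=m[v0:v1,u0:u1]
    n,l,s,c=cv2.connectedComponentsWithStats(k); i=1+np.argmax(s[1:,4]); vv,uu=np.where(l==i)
    Q=np.array([ray(I,u,v,z) for u,v in zip(uu,vv)]); print(name,rect(Q),s[i],np.median(H[l==i]))
print(cv2.cvtColor(im,cv2.COLOR_BGR2HSV)[243,242],H[243,242],H[243,200])
blob((225,205,265,275),(H>.02)&(H<.036),"stone",.028)
blob((272,215,325,280),(H>.04)&(H<.057),"pod",.05)
blob((170,205,325,285),(H>.042)&(H<.056),"box+pod",.05)
q=P[185:225,165:290].reshape(-1,3); q=q[q[:,2]>.1]; print("lid",rect(q),q[:,2].max(),q[q[:,2]>.19].mean(0))
q=P[215:275,280:310].reshape(-1,3); q=q[(q[:,2]>.09)]; print("knob",len(q),q.mean(0),rect(q))
for v in range(195,212,1): print(v,P[v,200].round(3),P[v,217].round(3))
```

```text
[ 34  42 165] 0.029466518939228248 0.00783090657142349
stone (array([0.5176, 0.1743]), -0.028, array([ 47., 109.])) [232 222  22  46 887] 0.02703692194578089
pod (array([0.5181, 0.0542]), 0.02, array([ 96., 137.])) [ 272  215   42   59 1443] 0.0503518492982995
box+pod (array([0.5164, 0.1631]), 1.507, array([152., 312.])) [ 177  208  137   71 2117] 0.04995970601192301
lid (array([0.5163, 0.1168]), 0.895, array([139., 402.])) 1.4383471600970792 [0.56902077 0.19824302 0.24309723]
knob 139 [0.49253445 0.04761966 0.2235958 ] (array([0.433 , 0.0361]), 0.213, array([ 23., 202.]))
195 [0.641 0.283 0.005] [ 0.644  0.244 -0.005]
196 [0.64  0.284 0.   ] [ 0.641  0.243 -0.002]
197 [0.637 0.284 0.   ] [ 0.639  0.244 -0.004]
198 [ 0.636  0.286 -0.006] [0.635 0.242 0.003]
199 [ 0.633  0.285 -0.004] [0.632 0.242 0.002]
200 [0.63  0.284 0.   ] [0.63  0.242 0.003]
201 [0.583 0.241 0.218] [ 0.629  0.243 -0.005]
202 [0.581 0.241 0.218] [0.581 0.206 0.22 ]
203 [0.579 0.241 0.219] [0.58  0.206 0.217]
204 [0.578 0.242 0.213] [0.577 0.205 0.222]
205 [0.581 0.247 0.186] [0.575 0.205 0.221]
206 [0.586 0.255 0.147] [0.573 0.206 0.217]
207 [0.591 0.262 0.11 ] [0.571 0.206 0.216]
208 [0.597 0.27  0.07 ] [0.569 0.206 0.215]
209 [0.598 0.274 0.049] [0.568 0.207 0.213]
210 [0.597 0.274 0.045] [0.566 0.206 0.213]
211 [0.593 0.273 0.049] [0.563 0.206 0.214]
```

Run:
```python
from h import *
s=state(); M=R.from_euler('xyz',s["tool_rot"]).as_matrix(); T=camera_info("wrist")["world_from_camera"]
print("cam in tool",M.T@(T[:3,3]-s["position"]),(M.T@T[:3,:3]).round(2))
go([.49,.174,.23],np.pi-.03)
d=np.load("top0.npy");P=cloud(camera_info("top"),d)
for v in range(300,318,2): print(v,P[v,300].round(3),P[v,345].round(3))
```

```text
cam in tool [ 0.0846882  -0.00091993 -0.14267938] [[-0.   -0.95 -0.32]
 [ 1.   -0.    0.  ]
 [-0.   -0.32  0.95]]
frac [-1.011 -0.619  0.002] rotvec/8deg [-0.01 -0.   -2.21]
300 [ 0.389  0.036 -0.007] [ 0.39  -0.071 -0.   ]
302 [ 0.384  0.036 -0.001] [ 0.385 -0.071 -0.001]
304 [0.379 0.036 0.001] [ 0.38  -0.072 -0.004]
306 [ 0.375  0.036 -0.   ] [ 0.376 -0.072 -0.004]
308 [ 0.37   0.036 -0.003] [ 0.371 -0.071  0.002]
310 [0.365 0.036 0.   ] [ 0.366 -0.071  0.   ]
312 [0.36  0.036 0.005] [ 0.361 -0.071  0.002]
314 [ 0.365  0.052 -0.699] [ 0.366 -0.109 -0.719]
316 [ 0.358  0.051 -0.696] [ 0.359 -0.108 -0.696]
```

Emit:
send_rows(increments="-0.1 -0.062 0 0 0 0 1;-0.1 -0.062 0 0 0 0 1;-0.1 -0.062 0 0 0 0 1;-0.1 -0.062 0 0 0 0 1;-0.1 -0.062 0 0 0 0 1;-0.1 -0.062 0 0 0 0 1;-0.1 -0.062 0 0 0 0 1;-0.1 -0.062 0 0 0 0 1;-0.1 -0.062 0 0 0 0 1;-0.1 -0.062 0 0 0 0 1")

```text
time: 1.1
position: [0.4866, 0.1737, 0.231]
tool_rot: [-3.142, -0.0, 2.803]
ft_force: [0.5, 1.2, 0.2]
gripper_width: 0.0853
grasp_force: 0.0
```

Emit:
send_rows(increments="0 0 0 0 0 -0.74 1;0 0 0 0 0 -0.74 1;0 0 0 0 0 -0.73 1;0 0 0 0 0 0 1;0 0 0 0 0 0 1", force=60)

```text
time: 1.6
position: [0.4858, 0.1755, 0.231]
tool_rot: [-3.142, -0.001, 3.109]
ft_force: [-0.3, 0.1, -0.4]
gripper_width: 0.0855
grasp_force: 0.0
```

```bash
cat > look.py <<'E'
from h import *
import sys
I=camera_info("wrist"); im,d=camera("wrist"); n=sys.argv[1]
cv2.imwrite(f"pics/{n}.png",im[:,:,::-1]); np.savez(f"{n}.npz",d=d,P=cloud(I,d)); 
s=state(); print(s["time"],s["position"].round(4),s["tool_rot"].round(3),s["ft_force"].round(1),s["gripper_width"])
E
python3 look.py w1
```

```text
1.65 [0.4858 0.1756 0.2311] [ 3.142 -0.     3.109] [-0.4 -0.2 -0.2] 0.08559214068384989
```

View pics/w1.png

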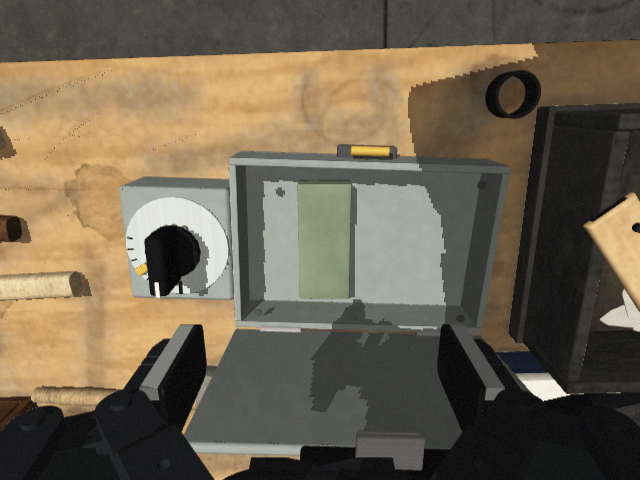

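The wrist view (upside-down world) shows the stone at (325,240), box rim, dial plate centred about (178,247), the brass rider at (140,269), and the lid edge below.

Run:
```python
from h import *
P=np.load("w1.npz")["P"];H=P[...,2];im=cv2.imread("pics/w1.png");hsv=cv2.cvtColor(im,cv2.COLOR_BGR2HSV)
m=(H>.022)&(H<.034); m[:,:285]=0;m[:,365:]=0;m[:170]=0;m[305:]=0
m=cv2.morphologyEx(m.astype(np.uint8),cv2.MORPH_OPEN,np.ones((3,3)))>0; print("stone",rect(P[m]),H[m].mean())
m=(H>.046)&(H<.054); m[:140]=0;m[335:]=0;m[:,:110]=0;m[:,515:]=0
n,l,s,c=cv2.connectedComponentsWithStats(cv2.morphologyEx(m.astype(np.uint8),cv2.MORPH_OPEN,np.ones((3,3))))
for i in range(1,n):
    if s[i,4]>200: print(s[i],rect(P[l==i]))
a=rect(P[m]);print("box+pod",a)
r=(hsv[...,0]<32)&(hsv[...,0]>18)&(hsv[...,1]>150);r[:,:125]=0;r[:,152:]=0;r[:255]=0;r[285:]=0
vv,uu=np.where(r);print("rider",len(vv),uu.mean(),vv.mean(),np.median(P[r],0))
k=(H>.09)&(H<.11);k[:,:125]=0;k[:,215:]=0;k[:220]=0;k[310:]=0;print("knob",rect(P[k]),np.median(H[k]))
q=P[330:455,185:470].reshape(-1,3);print("lid min x",[(z,q[(q[:,2]>z)&(q[:,2]<z+.02)][:,0].min().round(4)) for z in (.06,.1,.14,.18,.2)],q[:,2].max())
c=[.5176-.022,.1743];go([c[0],c[1],.02],np.pi-.03)
```

```text
stone (array([0.5191, 0.1761]), -0.031, array([ 46., 108.])) 0.027342614871016396
[  119   157   392   177 15328] (array([0.5176, 0.1648]), 1.506, array([152., 312.]))
box+pod (array([0.5126, 0.1652]), 1.498, array([163., 312.]))
rider 84 141.4047619047619 269.1666666666667 [0.52734472 0.02262843 0.05564381]
knob (array([0.509 , 0.0541]), -0.051, array([14., 46.])) 0.09870418955263682
lid min x [(0.06, np.float64(0.5846)), (0.1, np.float64(0.5799)), (0.14, np.float64(0.5749)), (0.18, np.float64(0.5699)), (0.2, np.float64(0.5556))] 0.3737664542437512
frac [-0.025 -0.002  0.528] rotvec/8deg [ 0.   -0.   -0.02]
```

Emit:
send_rows(increments="-0.035 0.002 0 0 0 0 1;0 0 0.1 0 0 0 1;0 0 0.1 0 0 0 1;0 0 0.1 0 0 0 1;0 0 0.1 0 0 0 1;0 0 0.08 0 0 0 1;0 0 0.05 0 0 0 1;0 0 0.0175 0 0 0 1;0 0 0 0 0 0 1;0 0 0 0 0 0 1")

```text
time: 2.65
position: [0.5009, 0.1762, 0.0134]
tool_rot: [3.141, 0.002, 3.111]
ft_force: [0.2, -0.1, -0.0]
gripper_width: 0.0853
grasp_force: 0.0
```

Emit:
send_rows(increments="0 0 0 0 0 0 -1;0 0 0 0 0 0 -1;0 0 0 0 0 0 -1;0 0 0 0 0 0 -1;0 0 0 0 0 0 -1;0 0 0 0 0 0 -1;0 0 0 0 0 0 -1;0 0 0 0 0 0 -1;0 0 0 0 0 0 -1;0 0 0 0 0 0 -1", force=80)

```text
time: 3.65
position: [0.501, 0.1762, 0.0138]
tool_rot: [3.141, 0.002, 3.111]
ft_force: [-1.0, 0.2, 7.4]
gripper_width: 0.0438
grasp_force: 82.7
```

Emit:
send_rows(increments="0 0 -0.02 0 0 0 -1;0 0 -0.05 0 0 0 -1;0 0 -0.1 0 0 0 -1;0 0 -0.1 0 0 0 -1;0 0 -0.1 0 0 0 -1;0 0 0 0 0 0 -1;0 0 0 0 0 0 -1")

```text
time: 4.35
position: [0.5004, 0.1759, 0.1612]
tool_rot: [3.141, 0.002, 3.111]
ft_force: [-0.4, -0.2, -3.6]
gripper_width: 0.0442
grasp_force: 82.3
```

Run:
```python
from h import *
print(state()["position"],state()["gripper_width"],state()["grasp_force"]);go([.427,-.04,.16],np.pi)
```

```text
[0.50037012 0.17593763 0.16121623] 0.04415597845886964 82.30640172958374
frac [ 0.167 -0.545  0.002] rotvec/8deg [ 0.    0.01 -0.22]
```

Emit:
send_rows(increments="0.012 -0.04 0 0 0 0 -1;0.024 -0.078 0 0 0 0 -1;0.024 -0.078 0 0 0 0 -1;0.024 -0.078 0 0 0 0 -1;0.024 -0.078 0 0 0 0 -1;0.024 -0.078 0 0 0 0 -1;0.024 -0.078 0 0 0 0 -1;0.011 -0.037 0 0 0 -0.22 -1;0 0 0 0 0 0 -1;0 0 0 0 0 0 -1")

```text
time: 5.35
position: [0.4252, -0.0401, 0.159]
tool_rot: [3.14, -0.003, 3.14]
ft_force: [1.2, 0.9, -2.5]
gripper_width: 0.0442
grasp_force: 82.3
```

```bash
python3 look.py w2
python3 - <<'E'
from h import *
P=np.load("w2.npz")["P"];H=P[...,2];m=(H>.17)&(H<.26)
go([.427,-.04,.009],np.pi)
E
```

```text
5.4 [ 0.4256 -0.0397  0.1592] [ 3.141e+00 -2.000e-03  3.141e+00] [ 0.6 -0.3 -3.1] 0.04401625284538304
frac [-0.004 -0.001  0.376] rotvec/8deg [ 0.01 -0.02 -0.  ]
```

View pics/w2.png

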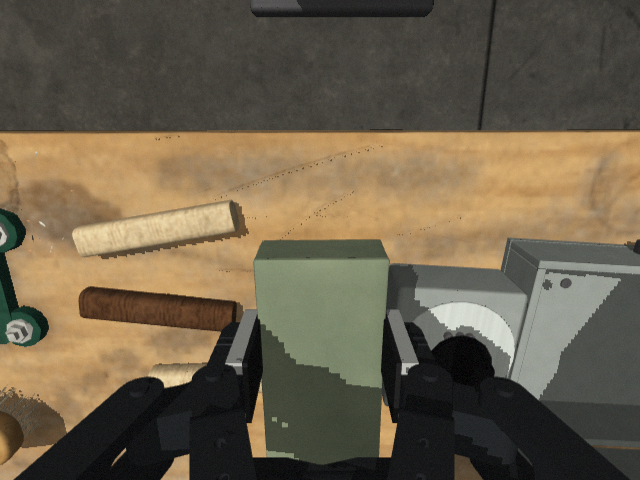

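The stone is held level between the pads at about (322,350), with clear table below and the blanks left of it.

Emit:
send_rows(increments="0 0 0.05 0 0 0 -1;0 0 0.1 0 0 0 -1;0 0 0.1 0 0 0 -1;0 0 0.07 0 0 0 -1;0 0 0.03 0 0 0 -1;0 0 0.015 0 0 0 -1;0 0 0.008 0 0 0 -1;0 0 0.003 0 0 0 -1;0 0 0 0 0 0 -1;0 0 0 0 0 0 -1")

```text
time: 6.4
position: [0.4274, -0.0401, 0.0106]
tool_rot: [-3.141, 0.002, -3.141]
ft_force: [0.1, 0.3, -2.3]
gripper_width: 0.0438
grasp_force: 82.3
```

Emit:
send_rows(increments="0 0 0.003 0 0 0 -1;0 0 0.003 0 0 0 -1;0 0 0.002 0 0 0 -1;0 0 0 0 0 0 -1")

```text
time: 6.8
position: [0.427, -0.0401, 0.0077]
tool_rot: [-3.141, 0.001, -3.141]
ft_force: [-3.1, 1.1, 9.2]
gripper_width: 0.0441
grasp_force: 83.9
```

Emit:
send_rows(increments="0 0 0 0 0 0 0.45;0 0 0 0 0 0 0.45;0 0 0 0 0 0 0.45;0 0 -0.02 0 0 0 0.45;0 0 -0.05 0 0 0 0.45;0 0 -0.1 0 0 0 0.45;0 0 -0.1 0 0 0 0.45;0 0 -0.1 0 0 0 0.45;0 0 0 0 0 0 0.45")

```text
time: 7.7
position: [0.4302, -0.0409, 0.1604]
tool_rot: [-3.139, 0.01, -3.141]
ft_force: [1.0, -0.5, -0.1]
gripper_width: 0.0619
grasp_force: 0.0
```

```bash
python3 look.py w3
python3 - <<'E'
from h import *
P=np.load("w3.npz")["P"];H=P[...,2]
m=((H>.012)&(H<.028)&(P[...,0]<.7)&(P[...,0]>.37)&(P[...,1]>-.26)&(P[...,1]<.01)).astype(np.uint8)
m=cv2.morphologyEx(m,cv2.MORPH_OPEN,np.ones((3,3)))
n,l,s,c=cv2.connectedComponentsWithStats(m)
for i in range(1,n):
    if s[i,4]>300: print(s[i],rect(P[l==i]),np.median(H[l==i]))
go([.43,-.13,.17],np.pi/2)
E
```

```text
7.75 [ 0.4289 -0.0406  0.1578] [-3.14   0.006 -3.141] [-0.4 -0.5 -1.1] 0.06183681123934205
[ 290  171   67  142 8941] (array([ 0.4454, -0.0405]), 0.006, array([ 46., 109.])) 0.02130340309724854
[  74  192  165   55 4968] (array([ 0.4272, -0.1626]), -1.404, array([ 23., 119.])) 0.018699441386214044
[  81  280  155   41 4042] (array([ 0.4936, -0.1692]), 1.455, array([ 23., 118.])) 0.01871088746975033
[ 236  357   58   27 1369] (array([ 0.5572, -0.0899]), -1.523, array([24., 48.])) 0.018771019744861783
[150 359  30  25 461] (array([ 0.5579, -0.1716]), -1.524, array([19., 24.])) 0.018415811360128598
frac [-0.003 -0.224 -0.03 ] rotvec/8deg [ -0.05   0.03 -11.25]
```

Emit:
send_rows(increments="0.005 -0.09 0 0 0 0 0.45;0.005 -0.09 0 0 0 0 0.45;0 -0.088 0 0 0 0 0.45;0 0 0 0 0 1 0;0 0 0 0 0 1 0;0 0 0 0 0 1 0;0 0 0 0 0 1 0;0 0 0 0 0 1 0;0 0 0 0 0 1 0;0 0 0 0 0 1 0")

```text
time: 8.75
position: [0.4217, -0.1467, 0.1533]
tool_rot: [-3.14, -0.002, 2.159]
ft_force: [-0.6, -0.3, 0.0]
gripper_width: 0.0428
grasp_force: 0.0
```

Emit:
send_rows(increments="0 0 0 0 0 1 0.1;0 0 0 0 0 1 0.1;0 0 0 0 0 1 0.1;0 0 0 0 0 0 0.1;0 0 0 0 0 0 0.1", force=40)

```text
time: 9.25
position: [0.4221, -0.1469, 0.1538]
tool_rot: [-3.14, -0.001, 1.749]
ft_force: [-0.7, -0.9, 0.4]
gripper_width: 0.0469
grasp_force: 0.0
```

```bash
cat > blanks.py <<'E'
import sys
from h import *
n_=sys.argv[1]; P=np.load(n_+".npz")["P"];H=P[...,2]
m=((H>.012)&(H<.034)&(P[...,0]<.68)&(P[...,0]>.37)&(P[...,1]>-.3)&(P[...,1]<.32)).astype(np.uint8)
m=cv2.morphologyEx(m,cv2.MORPH_OPEN,np.ones((3,3)))
n,l,s,c=cv2.connectedComponentsWithStats(m)
for i in range(1,n):
    if s[i,4]>300: print(s[i],rect(P[l==i]),np.median(H[l==i]).round(4))
E
python3 look.py w4; python3 blanks.py w4; python3 -c "
from h import *
go([.4247,-.1478,.006],1.738)"
```

```text
9.3 [ 0.4222 -0.1469  0.154 ] [-3.141e+00 -1.000e-03  1.749e+00] [ 0.   0.5 -0.2] 0.04651538332291256
[ 476    0  118   30 1177] (array([0.5217, 0.0078]), -0.051, array([ 2., 69.])) 0.0227
[  301    18   185   109 13780] (array([ 0.4458, -0.0402]), 0.007, array([ 46., 109.])) 0.0213
[ 479  145   81  162 5369] (array([ 0.5588, -0.1249]), -1.544, array([ 23., 118.])) 0.0187
[ 312  166   33  156 4841] (array([ 0.4277, -0.162 ]), -1.4, array([ 23., 118.])) 0.0187
[ 384  193   75  128 3841] (array([ 0.4952, -0.1588]), 1.457, array([23., 98.])) 0.0187
[291 373  25  23 434] (array([ 0.4298, -0.2841]), -1.367, array([20., 23.])) 0.0162
[351 405  42  16 415] (array([ 0.4907, -0.2971]), -0.016, array([ 6., 36.])) 0.0189
frac [-0.004  0.006  0.37 ] rotvec/8deg [-0.01 -0.01  0.08]
```

Emit:
send_rows(increments="-0.004 0.007 0.05 0 0 0 0.1;0 0 0.1 0 0 0 0.1;0 0 0.1 0 0 0 0.1;0 0 0.07 0 0 0 0.1;0 0 0.03 0 0 0 0.1;0 0 0.015 0 0 0 0.1;0 0 0.005 0 0 0 0.1;0 0 0 0 0 0 0.1;0 0 0 0 0 0 0.1")

```text
time: 10.2
position: [0.4265, -0.1487, 0.0075]
tool_rot: [3.14, 0.001, 1.746]
ft_force: [0.4, -0.3, 0.8]
gripper_width: 0.0473
grasp_force: 0.0
```

Emit:
send_rows(increments="0 0 0 0 0 0 -1;0 0 0 0 0 0 -1;0 0 0 0 0 0 -1;0 0 0 0 0 0 -1;0 0 0 0 0 0 -1;0 0 0 0 0 0 -1", force=60)

```text
time: 10.8
position: [0.4264, -0.1486, 0.0076]
tool_rot: [3.14, 0.001, 1.746]
ft_force: [-1.1, 1.0, 5.8]
gripper_width: 0.0211
grasp_force: 59.3
```

Emit:
send_rows(increments="0 0 -0.05 0 0 0 -1;0 0 -0.1 0 0 0 -1;0 0 -0.1 0 0 0 -1;0 0 -0.1 0 0 0 -1;0 0 -0.03 0 0 -0.5 -1;0 0 0 0 0 -1 -1;0 0 0 0 0 -1 -1;0 0 0 0 0 -1 -1;0 0 0 0 0 -1 -1;0 0 0 0 0 -1 -1")

```text
time: 11.8
position: [0.4256, -0.1482, 0.1589]
tool_rot: [3.141, 0.0, 2.52]
ft_force: [0.6, -0.6, -0.8]
gripper_width: 0.0215
grasp_force: 58.9
```

Emit:
send_rows(increments="0 0 0 0 0 -1 -1;0 0 0 0 0 -1 -1;0 0 0 0 0 -1 -1;0 0 0 0 0 -1 -1;0 0 0 0 0 0 -1")

```text
time: 12.3
position: [0.4256, -0.1482, 0.1589]
tool_rot: [-3.142, 0.0, 3.073]
ft_force: [0.2, -0.9, -0.5]
gripper_width: 0.0209
grasp_force: 58.9
```

```bash
python3 -c "
from h import *
print(state()['position'],state()['gripper_width'])
go([.5108,.2765,.16],np.pi-.065)"
```

```text
[ 0.42562234 -0.1482435   0.15885228] 0.020856962787891304
frac [-0.139  1.074 -0.003] rotvec/8deg [-0.    0.   -0.03]
```

Emit:
send_rows(increments="-0.007 0.05 0 0 0 0 -1;-0.014 0.1 0 0 0 0 -1;-0.015 0.12 0 0 0 0 -1;-0.015 0.12 0 0 0 0 -1;-0.015 0.12 0 0 0 0 -1;-0.015 0.12 0 0 0 0 -1;-0.015 0.12 0 0 0 0 -1;-0.015 0.12 0 0 0 0 -1;-0.014 0.1 0 0 0 0 -1;-0.014 0.1 0 0 0 0 -1")

```text
time: 13.3
position: [0.5108, 0.2769, 0.1588]
tool_rot: [3.142, 0.0, 3.069]
ft_force: [0.8, 0.3, -1.3]
gripper_width: 0.0214
grasp_force: 59.0
```

Emit:
send_rows(increments="0 0.004 0 0 0 0 -1;0 0 0 0 0 0 -1;0 0 0 0 0 0 -1")

```text
time: 13.6
position: [0.5105, 0.2755, 0.1585]
tool_rot: [-3.141, -0.001, 3.07]
ft_force: [1.3, -0.7, -0.0]
gripper_width: 0.0214
grasp_force: 59.0
```

```bash
python3 look.py w5; python3 -c "
from h import *
go([.5108,.2765,.013],np.pi-.065)"
```

```text
13.65 [0.5106 0.2752 0.1587] [-3.141e+00 -1.000e-03  3.070e+00] [0.  0.  0.6] 0.021269866617765608
frac [-0.     0.003  0.364] rotvec/8deg [-0.   -0.   -0.05]
```

View pics/w5.png

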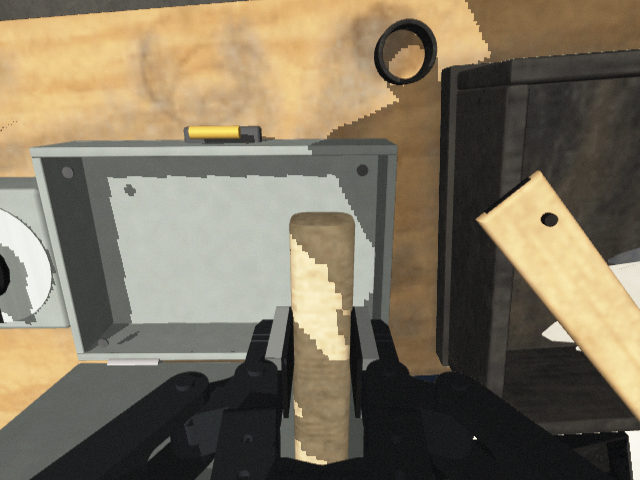

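The blank is held squarely at (322,330) over the left half of the box, the tray wall standing at about column 450.

```bash
python3 -c "
from h import *
P=np.load('w5.npz')['P']
for u in (400,425,445,455,475): print(P[300,u].round(3),P[200,u].round(3))
go([.5103,.2685,.0135],np.pi-.065)"
```

```text
[0.581 0.334 0.001] [ 0.499  0.335 -0.002]
[ 0.584  0.355 -0.001] [0.499 0.353 0.001]
[0.573 0.364 0.021] [0.496 0.363 0.02 ]
[0.565 0.366 0.038] [0.494 0.367 0.03 ]
[0.546 0.367 0.075] [0.485 0.367 0.066]
frac [-0.001 -0.017  0.363] rotvec/8deg [-0.   -0.   -0.05]
```

Emit:
send_rows(increments="0 -0.017 0.05 0 0 0 -1;0 0 0.1 0 0 0 -1;0 0 0.1 0 0 0 -1;0 0 0.06 0 0 0 -1;0 0 0.03 0 0 0 -1;0 0 0.015 0 0 0 -1;0 0 0.007 0 0 0 -1;0 0 0 0 0 0 -1;0 0 0 0 0 0 -1")

```text
time: 14.55
position: [0.5115, 0.27, 0.0152]
tool_rot: [3.141, 0.002, 3.072]
ft_force: [-0.5, 0.4, -0.0]
gripper_width: 0.0208
grasp_force: 59.0
```

Emit:
send_rows(increments="0 0 0.003 0 0 0 -1;0 0 0.001 0 0 0 -1;0 0 0 0 0 0 -0.15;0 0 0 0 0 0 -0.15;0 0 0 0 0 0 -0.15;0 0 -0.03 0 0 0 -0.15;0 0 -0.1 0 0 0 -0.15;0 0 -0.1 0 0 0 -0.15;0 0 -0.12 0 0 0 -0.15;0 0 0 0 0 0 -0.15")

```text
time: 15.55
position: [0.5146, 0.2712, 0.1605]
tool_rot: [3.136, 0.012, 3.072]
ft_force: [0.7, -0.6, -0.3]
gripper_width: 0.0365
grasp_force: 0.0
```

```bash
python3 look.py w6; python3 blanks.py w6; python3 -c "
from h import *
print(state()['gripper_width'],state()['grasp_force'])
go([.494,-.14,.16],np.pi-.065)"
```

```text
15.6 [0.5132 0.2707 0.1573] [3.138 0.008 3.072] [ 0.2  0.4 -0.7] 0.03598691490102529
[179 116  88  18 766] (array([0.4398, 0.2098]), 1.511, array([10., 61.])) 0.026
[377 145  12 163 769] (array([0.5231, 0.3143]), -0.066, array([  1., 127.])) 0.0235
[  62  147  190  185 4868] (array([0.5426, 0.1244]), 0.619, array([ 87., 175.])) 0.0233
[ 302  154   34  159 4970] (array([0.5235, 0.2686]), -0.073, array([ 23., 118.])) 0.0247
[ 275  316   94   15 1282] (array([0.5926, 0.266 ]), 1.504, array([ 2., 74.])) 0.0232
0.03598691490102529 0.0
frac [-0.023 -1.027 -0.01 ] rotvec/8deg [ 0.03  0.06 -0.03]
```

Emit:
send_rows(increments="-0.003 -0.06 0 0 0 0 -0.15;-0.003 -0.115 0 0 0 0 -0.15;-0.003 -0.12 0 0 0 0 -0.15;-0.003 -0.12 0 0 0 0 -0.15;-0.004 -0.12 0 0 0 0 -0.15;-0.004 -0.12 0 0 0 0 -0.15;-0.003 -0.12 0 0 0 0 0.1;-0.003 -0.12 0 0 0 0 0.1;-0.003 -0.11 0 0 0 0 0.1;-0.003 -0.06 0 0 0 0 0.1")

```text
time: 16.6
position: [0.4928, -0.1592, 0.1516]
tool_rot: [-3.141, -0.001, 3.069]
ft_force: [-0.1, -0.7, -0.4]
gripper_width: 0.047
grasp_force: 0.0
```

Emit:
send_rows(increments="0 0 0 0 0 1 0.1;0 0 0 0 0 1 0.1;0 0 0 0 0 1 0.1;0 0 0 0 0 1 0.1;0 0 0 0 0 1 0.1;0 0 0 0 0 1 0.1;0 0 0 0 0 1 0.1;0 0 0 0 0 1 0.1;0 0 0 0 0 1 0.1;0 0 0 0 0 1 0.1")

```text
time: 17.6
position: [0.493, -0.1558, 0.1514]
tool_rot: [-3.14, -0.001, 1.67]
ft_force: [0.1, -0.4, -1.1]
gripper_width: 0.0468
grasp_force: 0.0
```

Emit:
send_rows(increments="0 0 0 0 0 1 0.1;0 0 0 0 0 0.6 0.1;0 0 0 0 0 0 0.1;0 0 0 0 0 0 0.1")

```text
time: 18.0
position: [0.4933, -0.156, 0.1517]
tool_rot: [-3.141, -0.001, 1.455]
ft_force: [0.3, 0.2, 0.4]
gripper_width: 0.047
grasp_force: 0.0
```

```bash
python3 look.py w7; python3 blanks.py w7; python3 -c "
from h import *
go([.496,-.155,.006],1.457)"
```

```text
18.05 [ 0.4934 -0.156   0.1519] [-3.141 -0.     1.454] [ 0.3 -0.5  0.5] 0.04673417688334089
[  129     4   188   105 14584] (array([ 0.4455, -0.0402]), 0.008, array([ 46., 108.])) 0.0212
[ 391   78   45  178 5914] (array([ 0.5594, -0.1245]), -1.545, array([ 23., 117.])) 0.0187
[ 311  161   34  158 4980] (array([ 0.4945, -0.1689]), 1.455, array([ 23., 118.])) 0.0186
[352 362  25  22 441] (array([ 0.5118, -0.282 ]), -0.192, array([19., 20.])) 0.017
[255 371  22  23 380] (array([ 0.4316, -0.2834]), 1.205, array([17., 23.])) 0.0178
[320 387  42  14 426] (array([ 0.491 , -0.2969]), 0.006, array([ 6., 34.])) 0.0189
frac [0.003 0.006 0.365] rotvec/8deg [-0.01 -0.   -0.02]
```

Emit:
send_rows(increments="0.003 0.006 0.05 0 0 0 0.1;0 0 0.1 0 0 0 0.1;0 0 0.1 0 0 0 0.1;0 0 0.065 0 0 0 0.1;0 0 0.03 0 0 0 0.1;0 0 0.015 0 0 0 0.1;0 0 0.005 0 0 0 0.1;0 0 0 0 0 0 0.1;0 0 0 0 0 0 0.1")

```text
time: 18.95
position: [0.4974, -0.1558, 0.0076]
tool_rot: [3.139, 0.001, 1.453]
ft_force: [1.1, 0.5, -0.3]
gripper_width: 0.0467
grasp_force: 0.0
```

Emit:
send_rows(increments="0 0 0 0 0 0 -1;0 0 0 0 0 0 -1;0 0 0 0 0 0 -1;0 0 0 0 0 0 -1;0 0 0 0 0 0 -1;0 0 -0.05 0 0 0 -1;0 0 -0.1 0 0 0 -1;0 0 -0.1 0 0 0 -1;0 0 -0.1 0 0 0 -1;0 0 -0.03 0 0 0 -1", force=60)

```text
time: 19.95
position: [0.4984, -0.1563, 0.163]
tool_rot: [3.135, 0.002, 1.453]
ft_force: [1.0, -0.4, -0.9]
gripper_width: 0.0214
grasp_force: 59.5
```

Emit:
send_rows(increments="0 0 0 0 0 -0.6 -1;0 0 0 0 0 -1 -1;0 0 0 0 0 -1 -1;0 0 0 0 0 -1 -1;0 0 0 0 0 -1 -1;0 0 0 0 0 -1 -1;0 0 0 0 0 -1 -1;0 0 0 0 0 -1 -1;0 0 0 0 0 -1 -1;0 0 0 0 0 -1 -1")

```text
time: 20.95
position: [0.4958, -0.1551, 0.1574]
tool_rot: [3.141, -0.001, 2.799]
ft_force: [0.8, -0.4, -0.8]
gripper_width: 0.0214
grasp_force: 59.5
```

Emit:
send_rows(increments="0 0 0 0 0 -1 -1;0 0 0 0 0 -1 -1;0 0 0 0 0 0 -1;0 0 0 0 0 0 -1")

```text
time: 21.35
position: [0.4959, -0.1552, 0.1578]
tool_rot: [3.141, -0.001, 3.069]
ft_force: [0.8, -0.3, -0.4]
gripper_width: 0.0216
grasp_force: 59.5
```

```bash
python3 -c "
from h import *
s=state();print(s['position'],s['gripper_width'],s['grasp_force'])
go([.5062,.2066,.16],np.pi-.065)"
```

```text
[ 0.49593011 -0.15515243  0.15776145] 0.02157832969743814 59.486353397369385
frac [ 0.04   0.904 -0.005] rotvec/8deg [ 0.   -0.01 -0.05]
```

Emit:
send_rows(increments="0.004 0.06 0 0 0 0 -1;0.005 0.12 0 0 0 0 -1;0.005 0.12 0 0 0 0 -1;0.005 0.12 0 0 0 0 -1;0.005 0.12 0 0 0 0 -1;0.005 0.12 0 0 0 0 -1;0.005 0.12 0 0 0 0 -1;0.004 0.08 0 0 0 0 -1;0.002 0.044 0 0 0 0 -1;0 0 0 0 0 0 -1")

```text
time: 22.35
position: [0.505, 0.2089, 0.158]
tool_rot: [3.141, -0.0, 3.074]
ft_force: [-0.7, 0.1, -0.6]
gripper_width: 0.0209
grasp_force: 59.5
```

Emit:
send_rows(increments="0 0 0.05 0 0 0 -1;0 0 0.1 0 0 0 -1;0 0 0.1 0 0 0 -1;0 0 0.055 0 0 0 -1;0 0 0.03 0 0 0 -1;0 0 0.015 0 0 0 -1;0 0 0.005 0 0 0 -1;0 0 0 0 0 0 -1;0 0 0 0 0 0 -1")

```text
time: 23.25
position: [0.5065, 0.2067, 0.0176]
tool_rot: [3.141, 0.002, 3.072]
ft_force: [0.5, 0.1, 0.1]
gripper_width: 0.0211
grasp_force: 59.5
```

Emit:
send_rows(increments="0 0 0.006 0 0 0 -1;0 0 0.004 0 0 0 -1;0 0 0 0 0 0 -0.15;0 0 0 0 0 0 -0.15;0 0 0 0 0 0 -0.15;0 0 -0.03 0 0 0 -0.15;0 0 -0.1 0 0 0 -0.15;0 0 -0.1 0 0 0 -0.15;0 0 -0.12 0 0 0 -0.15;0 0 0 0 0 0 -0.15")

```text
time: 24.25
position: [0.5096, 0.2077, 0.1602]
tool_rot: [3.138, 0.012, 3.072]
ft_force: [1.0, -0.5, -0.1]
gripper_width: 0.0366
grasp_force: 0.0
```

```bash
python3 look.py w8; python3 blanks.py w8; python3 -c "
from h import *
go([.5598,-.1105,.16],np.pi-.065)"
```

```text
24.3 [0.5082 0.2073 0.1571] [3.139 0.008 3.072] [-0.4 -0.3 -0.6] 0.03598548661210771
[254 117 109  18 808] (array([0.4392, 0.2029]), 1.507, array([10., 72.])) 0.026
[ 394  146   94  186 2787] (array([0.5357, 0.3105]), -0.417, array([ 48., 145.])) 0.0233
[ 161  148   91  185 2581] (array([0.516 , 0.1272]), -0.065, array([ 47., 137.])) 0.0234
[ 302  153   34  159 4989] (array([0.5175, 0.2055]), -0.066, array([ 23., 118.])) 0.0247
[ 385  155   44  158 5193] (array([0.5234, 0.2682]), -0.071, array([ 23., 118.])) 0.0247
[ 32 169 113   7 556] (array([0.4597, 0.055 ]), 1.507, array([ 1., 78.])) 0.0235
[  0 184  16  51 470] (array([ 0.4826, -0.0171]), -0.181, array([ 7., 35.])) 0.0178
[ 275  317   94   16 1316] (array([0.5884, 0.2023]), 1.513, array([ 2., 74.])) 0.0231
frac [-0.184 -0.784 -0.008] rotvec/8deg [ 0.02  0.06 -0.03]
```

Emit:
send_rows(increments="-0.012 -0.05 0 0 0 0 -0.15;-0.024 -0.1 0 0 0 0 -0.15;-0.026 -0.115 0 0 0 0 -0.15;-0.026 -0.115 0 0 0 0 -0.15;-0.026 -0.115 0 0 0 0 0.1;-0.026 -0.115 0 0 0 0 0.1;-0.024 -0.1 0 0 0 0 0.1;-0.018 -0.074 0 0 0 0 0.1;0 0 0 0 0 0.56 0.1;0 0 0 0 0 1 0.1")

```text
time: 25.3
position: [0.5555, -0.1127, 0.1512]
tool_rot: [3.141, -0.002, 2.848]
ft_force: [0.4, -0.7, -0.1]
gripper_width: 0.0469
grasp_force: 0.0
```

Emit:
send_rows(increments="0 0 0 0 0 1 0.1;0 0 0 0 0 1 0.1;0 0 0 0 0 1 0.1;0 0 0 0 0 1 0.1;0 0 0 0 0 1 0.1;0 0 0 0 0 1 0.1;0 0 0 0 0 1 0.1;0 0 0 0 0 1 0.1;0 0 0 0 0 1 0.1;0 0 0 0 0 0 0.1")

```text
time: 26.3
position: [0.5555, -0.1111, 0.1514]
tool_rot: [-3.14, -0.001, 1.597]
ft_force: [0.5, 0.5, -0.5]
gripper_width: 0.0471
grasp_force: 0.0
```

```bash
python3 look.py w9; python3 blanks.py w9; python3 -c "
from h import *
go([.5588,-.1105,.006],1.597)"
```

```text
26.35 [ 0.5556 -0.1112  0.1516] [-3.140e+00 -1.000e-03  1.601e+00] [-0.3  0.  -0.2] 0.04708531180026344
[170  26 140  19 694] (array([0.5024, 0.0091]), -0.065, array([ 1., 83.])) 0.0235
[   64    79   180    79 12827] (array([ 0.4458, -0.0404]), 0.006, array([ 46., 108.])) 0.0211
[ 313  163   34  158 4982] (array([ 0.5596, -0.1248]), -1.547, array([ 23., 118.])) 0.0186
[255 410  24  21 385] (array([ 0.5119, -0.2835]), 1.541, array([20., 22.])) 0.017
frac [0.001 0.009 0.364] rotvec/8deg [-0.01 -0.    0.03]
```

Emit:
send_rows(increments="0 0.01 0.05 0 0 0 0.1;0 0 0.1 0 0 0 0.1;0 0 0.1 0 0 0 0.1;0 0 0.065 0 0 0 0.1;0 0 0.03 0 0 0 0.1;0 0 0.015 0 0 0 0.1;0 0 0.004 0 0 0 0.1;0 0 0 0 0 0 0.1;0 0 0 0 0 0 0.1")

```text
time: 27.25
position: [0.5614, -0.1116, 0.0082]
tool_rot: [3.139, 0.001, 1.598]
ft_force: [-0.3, -0.2, -0.0]
gripper_width: 0.0469
grasp_force: 0.0
```

Emit:
send_rows(increments="0 0 0 0 0 0 -1;0 0 0 0 0 0 -1;0 0 0 0 0 0 -1;0 0 0 0 0 0 -1;0 0 0 0 0 0 -1;0 0 -0.05 0 0 0 -1;0 0 -0.1 0 0 0 -1;0 0 -0.1 0 0 0 -1;0 0 -0.1 0 0 0 -1;0 0 -0.03 0 0 0 -1", force=60)

```text
time: 28.25
position: [0.5625, -0.112, 0.1636]
tool_rot: [3.135, 0.003, 1.598]
ft_force: [0.1, -0.4, -0.8]
gripper_width: 0.0211
grasp_force: 60.2
```

Emit:
send_rows(increments="0 0 0 0 0 -0.5 -1;0 0 0 0 0 -1 -1;0 0 0 0 0 -1 -1;0 0 0 0 0 -1 -1;0 0 0 0 0 -1 -1;0 0 0 0 0 -1 -1;0 0 0 0 0 -1 -1;0 0 0 0 0 -1 -1;0 0 0 0 0 -1 -1;0 0 0 0 0 -1 -1")

```text
time: 29.25
position: [0.5598, -0.1111, 0.1579]
tool_rot: [3.141, -0.001, 2.93]
ft_force: [0.4, -0.2, -1.1]
gripper_width: 0.0211
grasp_force: 60.2
```

Emit:
send_rows(increments="0 0 0 0 0 -1 -1;0 0 0 0 0 0 -1;0 0 0 0 0 0 -1")

```text
time: 29.55
position: [0.56, -0.1112, 0.1582]
tool_rot: [3.141, -0.001, 3.061]
ft_force: [0.1, 0.3, -0.0]
gripper_width: 0.0213
grasp_force: 60.2
```

```bash
python3 -c "
from h import *
s=state();print(s['position'],s['gripper_width'],s['grasp_force'])
go([.5022,.1447,.0136],np.pi-.065)"
```

```text
[ 0.55996584 -0.11115621  0.15820462] 0.021345082496740764 60.23814082145691
frac [0.195 0.626 0.362] rotvec/8deg [ 0.   -0.01 -0.11]
```

Emit:
send_rows(increments="0.018 0.06 0 0 0 -0.1 -1;0.036 0.114 0 0 0 0 -1;0.036 0.114 0 0 0 0 -1;0.036 0.114 0 0 0 0 -1;0.036 0.114 0 0 0 0 -1;0.02 0.07 0 0 0 0 -1;0.012 0.04 0 0 0 0 -1;0 0 0 0 0 0 -1")

```text
time: 30.35
position: [0.4968, 0.1403, 0.1574]
tool_rot: [-3.134, -0.004, 3.07]
ft_force: [0.3, 1.1, -0.3]
gripper_width: 0.0204
grasp_force: 86.6
```

Emit:
send_rows(increments="0 0 0.05 0 0 0 -1;0 0 0.1 0 0 0 -1;0 0 0.1 0 0 0 -1;0 0 0.06 0 0 0 -1;0 0 0.03 0 0 0 -1;0 0 0.014 0 0 0 -1;0 0 0.006 0 0 0 -1;0 0 0 0 0 0 -1;0 0 0 0 0 0 -1")

```text
time: 31.25
position: [0.5095, 0.1438, 0.0208]
tool_rot: [3.14, 0.02, 3.074]
ft_force: [9.0, -2.3, 22.8]
gripper_width: 0.0202
grasp_force: 109.4
```

Emit:
send_rows(increments="0 0 -0.02 0 0 0 -1;0 0 -0.1 0 0 0 -1;0 0 -0.1 0 0 0 -1;0 0 -0.05 0 0 0 -1;0 0 0 0 0 0 -1;0 0 0 0 0 0 -1")

```text
time: 31.85
position: [0.4989, 0.1437, 0.1225]
tool_rot: [3.141, 0.0, 3.076]
ft_force: [-0.9, -0.1, -1.4]
gripper_width: 0.0201
grasp_force: 106.4
```

```bash
python3 look.py w10; python3 blanks.py w10
```

```text
31.9 [0.4981 0.1436 0.1216] [-3.141e+00 -2.000e-03  3.077e+00] [-0.3  0.6 -0.2] 0.020303432731912666
[619  36  19  33 444] (array([0.3984, 0.3183]), 0.0, array([ 3., 16.])) 0.0185
[    0    81    79   186 10095] (array([ 0.4453, -0.0398]), 0.006, array([ 48., 108.])) 0.0211
[ 252  134  263   20 1560] (array([0.438 , 0.1839]), 1.507, array([ 10., 157.])) 0.0257
[516 150 103   4 405] (array([0.4496, 0.2878]), 1.506, array([ 0., 64.])) 0.0248
[255 169  13 150 810] (array([0.4992, 0.1054]), -0.064, array([  1., 105.])) 0.0236
[ 397  169  231  205 7599] (array([0.5559, 0.2865]), -0.785, array([ 91., 180.])) 0.0233
[ 395  174   51  176 6605] (array([0.5177, 0.2049]), -0.063, array([ 23., 118.])) 0.0246
[ 484  176   69  176 7224] (array([0.5233, 0.2678]), -0.072, array([ 24., 118.])) 0.0245
[ 105  191  135    8 1005] (array([0.4598, 0.0567]), 1.505, array([ 1., 82.])) 0.0233
```

View pics/w10.png

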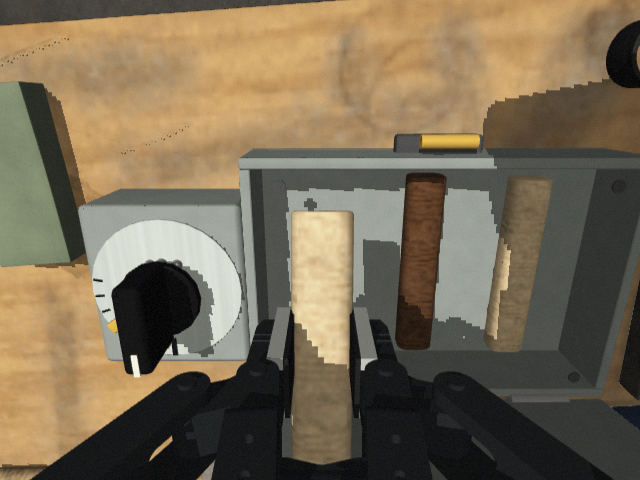

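Blanks 1 and 2 lie apart on the floor at (418,262) and (518,262); the third is still in the fingers at (322,330), but possibly tilted, so I measure its slope.

Run:
```python
from h import *
P=np.load("w10.npz")["P"];Q=P[190:455:12,322]; print(Q.round(4))
Q5=np.load("w5.npz")["P"][210:455:24,322];print(Q5.round(4))
P=np.load("w10.npz")["P"]; print("pts",P[300,355].round(4),P[300,290].round(4),P[230,300].round(4),P[230,345].round(4))
```

```text
[[0.4664 0.1456 0.0063]
 [0.4743 0.1451 0.0061]
 [0.4509 0.1465 0.1253]
 [0.4553 0.1462 0.1254]
 [0.4592 0.1459 0.1271]
 [0.4629 0.1457 0.1295]
 [0.4671 0.1454 0.1303]
 [0.4712 0.1451 0.1314]
 [0.4753 0.1449 0.1327]
 [0.4797 0.1446 0.1332]
 [0.4837 0.1443 0.1346]
 [0.4875 0.1441 0.1364]
 [0.4926 0.1437 0.1361]
 [0.4966 0.1435 0.1377]
 [0.5007 0.1432 0.1389]
 [0.5056 0.1429 0.1392]
 [0.5099 0.1426 0.1405]
 [0.5147 0.1423 0.141 ]
 [0.5184 0.1421 0.143 ]
 [0.523  0.1418 0.1439]
 [0.5271 0.1415 0.1454]
 [0.5314 0.1412 0.1466]
 [0.5367 0.1409 0.147 ]]
[[0.5003 0.276  0.0056]
 [0.467  0.2783 0.1705]
 [0.476  0.2776 0.1695]
 [0.4851 0.277  0.1693]
 [0.4939 0.2764 0.1703]
 [0.5037 0.2757 0.1702]
 [0.5136 0.275  0.1706]
 [0.5245 0.2742 0.1702]
 [0.5361 0.2734 0.1696]
 [0.5473 0.2726 0.1701]
 [0.5597 0.2717 0.1699]]
pts [0.5459 0.1636 0.0062] [0.5428 0.1182 0.0064] [0.4562 0.1383 0.1257] [0.4567 0.1542 0.1272]
```

Emit:
send_rows(increments="-0.025 0 0 0 0 0 -1;0 0 0.05 0 0 0 -1;0 0 0.08 0 0 0 -1;0 0 0.06 0 0 0 -1;0 0 0.03 0 0 0 -1;0 0 0.008 0 0 0 -1;0 0 0 0 0 0 -1;0 0 0 0 0 0 -1")

```text
time: 32.7
position: [0.51, 0.1432, 0.0324]
tool_rot: [3.141, 0.002, 3.078]
ft_force: [-0.1, 0.9, -0.4]
gripper_width: 0.0201
grasp_force: 106.4
```

Emit:
send_rows(increments="0 0 0.01 0 0 0 -1;0 0 0.01 0 0 0 -1;0 0 0 0 0 0 -1", force=20)

```text
time: 33.0
position: [0.5089, 0.143, 0.0233]
tool_rot: [3.142, -0.0, 3.078]
ft_force: [-0.2, 0.3, -0.5]
gripper_width: 0.0204
grasp_force: 106.4
```

Emit:
send_rows(increments="0 0 0.005 0 0 0 -1;0 0 0.003 0 0 0 -1;0 0 0 0 0 0 -1", force=20)

```text
time: 33.3
position: [0.5095, 0.1431, 0.021]
tool_rot: [3.141, 0.001, 3.078]
ft_force: [-1.1, 0.9, 5.4]
gripper_width: 0.0201
grasp_force: 107.3
```

Touching at the near end; open just enough to let it settle between the fingers.

Emit:
send_rows(increments="0 0 0 0 0 0 -0.42;0 0 0 0 0 0 -0.42;0 0 0 0 0 0 -0.42;0 0 0 0 0 0 -0.15;0 0 0 0 0 0 -0.15;0 0 -0.03 0 0 0 -0.15;0 0 -0.1 0 0 0 -0.15;0 0 -0.1 0 0 0 -0.15;0 0 -0.12 0 0 0 -0.15;0 0 0 0 0 0 -0.15")

```text
time: 34.3
position: [0.5133, 0.1436, 0.1681]
tool_rot: [3.139, 0.012, 3.078]
ft_force: [0.4, 0.0, 0.6]
gripper_width: 0.0361
grasp_force: 0.0
```

```bash
python3 look.py w11; python3 blanks.py w11
python3 - <<'E'
from h import *
P=np.load("w11.npz")["P"]; q=P[330:].reshape(-1,3); q=q[(q[:,2]>.19)&(q[:,0]>.5)&(q[:,0]<.62)&(q[:,1]>.05)]; 
if len(q): print(q.min(0),q.max(0))
E
```

```text
34.35 [0.5119 0.1434 0.165 ] [3.14  0.009 3.078] [-0.3 -0.1 -0.2] 0.03637744564476471
[    0    57   107   166 11682] (array([ 0.4455, -0.0403]), 0.01, array([ 48., 108.])) 0.0212
[382 104  77  17 719] (array([0.44  , 0.2138]), 1.506, array([10., 51.])) 0.026
[  263   132   321   186 11548] (array([0.5211, 0.2098]), 1.508, array([138., 212.])) 0.0245
[ 385  140   43  158 5065] (array([0.5177, 0.205 ]), -0.073, array([ 23., 118.])) 0.0246
[ 463  143   57  157 5480] (array([0.5235, 0.2679]), -0.074, array([ 24., 118.])) 0.0245
[0.5000003  0.08950999 0.19000441] [0.52665052 0.20528064 0.24953511]
```

View pics/w11.png

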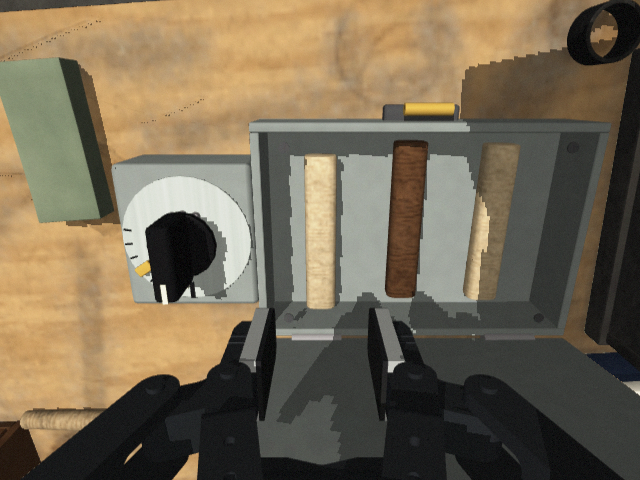

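Run:
```python
from h import *
P=np.load("w11.npz")["P"];H=P[...,2]
m=(H>.021)&(H<.029);m[:,:290]=0;m[:,370:]=0;m[:138]=0;m[318:]=0
m=cv2.morphologyEx(m.astype(np.uint8),cv2.MORPH_OPEN,np.ones((5,5)))>0
print(rect(P[m]),np.percentile(H[m],[2,50,98]))
for v in range(135,335,12): print(P[v,322].round(4))
```

```text
(array([0.5253, 0.1498]), -0.068, array([ 57., 121.])) [0.02183365 0.0247832  0.02652989]
[0.4522 0.1478 0.0056]
[0.4606 0.1472 0.0058]
[0.4665 0.1468 0.0251]
[0.4745 0.1463 0.0263]
[0.483  0.1457 0.0254]
[0.4917 0.1452 0.0249]
[0.5003 0.1446 0.0252]
[0.5093 0.1441 0.0251]
[0.5179 0.1435 0.0263]
[0.5279 0.1429 0.0243]
[0.537  0.1423 0.0253]
[0.5469 0.1417 0.0246]
[0.5568 0.1411 0.0247]
[0.5662 0.1405 0.0261]
[0.5774 0.1398 0.0244]
[0.5844 0.1393 0.0308]
[0.5844 0.1392 0.0483]
```

The picture shows three blanks flat and apart in the box at (320,230), (407,218), (492,220). Now check for clearance behind the lid.

Run:
```python
from h import *
I=camera_info("top");P=cloud(I,np.load("top0.npy")); 
v0=P.reshape(-1,3)
for x in np.arange(.6,.9,.03):
    print(round(x,2),[round(float(q[:,2].max()),3) if len(q:=v0[(abs(v0[:,0]-x)<.015)&(abs(v0[:,1]-y)<.02)&(v0[:,2]<1)]) else None for y in (.08,.12,.16,.2,.24,.28,.32)])
go([.625,.203,.31],np.pi-.065)
```

```text
0.6 [0.113, 0.088, 0.105, 0.122, 0.201, 0.203, 0.203]
0.63 [0.008, 0.008, 0.006, 0.009, 0.007, 0.073, 0.074]
0.66 [0.008, 0.012, 0.009, 0.006, 0.061, 0.076, 0.098]
0.69 [0.012, 0.02, 0.02, 0.02, 0.061, 0.097, 0.094]
0.72 [0.302, 0.302, 0.302, 0.305, 0.298, 0.308, 0.301]
0.75 [0.307, 0.44, 0.306, 0.305, 0.306, 0.36, 0.358]
0.78 [0.441, 0.442, 0.417, 0.418, 0.418, 0.357, 0.353]
0.81 [0.439, 0.441, 0.419, 0.418, 0.418, 0.357, 0.368]
0.84 [0.439, 0.442, 0.417, 0.42, 0.418, 0.358, 0.391]
0.87 [0.439, 0.442, 0.44, 0.418, 0.418, 0.358, 0.401]
0.9 [0.439, 0.441, 0.44, 0.416, 0.414, 0.358, 0.397]
frac [-0.276  0.167 -0.36 ] rotvec/8deg [0.01 0.06 0.01]
```

Emit:
send_rows(increments="0 0 -0.06 0 0 0 -1;0 0 -0.1 0 0 0 -1;0 0 -0.1 0 0 0 -1;0 0 -0.1 0 0 0 -1;-0.05 0.035 0 0 0 0 -1;-0.07 0.05 0 0 0 0 -1;-0.07 0.05 0 0 0 0 -1;-0.05 0.035 0 0 0 0 -1;0 0 0 0 0 0 -1;0 0 0 0 0 0 -1")

```text
time: 35.35
position: [0.6087, 0.2048, 0.3028]
tool_rot: [-3.141, -0.003, 3.078]
ft_force: [-0.7, -0.4, 0.4]
gripper_width: 0.0
grasp_force: 0.0
```

```bash
python3 -c "
from h import *
print(state()['position'],state()['tool_rot'],state()['q'].round(2),state()['gripper_width'])
go([.612,.204,.185],np.pi-.065)"
```

```text
[0.60871506 0.20475165 0.30277824] [-3.14075730e+00 -2.84948357e-03  3.07825306e+00] [ 0.2   0.45  0.43  1.55 -0.    0.26] 2.2380484795863503e-08
frac [-0.009 -0.001  0.294] rotvec/8deg [-0.01 -0.02  0.01]
```

Lower behind the lid, stepwise.

Emit:
send_rows(increments="-0.012 0 0 0 0 0 -1;0 0 0.05 0 0 0 -1;0 0 0.07 0 0 0 -1;0 0 0.07 0 0 0 -1;0 0 0.05 0 0 0 -1;0 0 0.05 0 0 0 -1;0 0 0 0 0 0 -1;0 0 0 0 0 0 -1")

```text
time: 36.15
position: [0.6136, 0.204, 0.1891]
tool_rot: [-3.142, -0.0, 3.077]
ft_force: [-0.6, -0.2, 0.1]
gripper_width: -0.0002
grasp_force: 0.0
```

Emit:
send_rows(increments="0.03 0 0 0 0 0 -1;0.025 0 0 0 0 0 -1;0.034 0 0.006 0 0 0 -1;0.034 0 0.006 0 0 0 -1;0.033 0 0.014 0 0 0 -1;0.032 0 0.014 0 0 0 -1;0.029 0 0.02 0 0 0 -1;0.029 0 0.02 0 0 0 -1;0 0 0 0 0 0 -1")

```text
time: 37.05
position: [0.5143, 0.2108, 0.157]
tool_rot: [3.141, -0.0, 3.079]
ft_force: [-0.6, -1.0, 0.1]
gripper_width: -0.0003
grasp_force: 0.0
```

```bash
cat > lid.py <<'E'
from h import *
I=camera_info("top");im,d=camera("top");P=cloud(I,d)
H0=np.array([.5953,.2048]);ex=np.array([.998,-.065]);ey=np.array([.065,.998])
r=P.reshape(-1,3); s=-(r[:,:2]-H0)@ex; y=(r[:,:2]-H0)@ey
for a,b in((.06,.09),(-.09,-.06)):
    m=(y>a)&(y<b)&(s>-.03)&(s<.18)&(r[:,2]>.045)&(r[:,2]<.24)
    S=s[m];Z=r[m,2]; print([(round(t,3),round(float(np.median(Z[abs(S-t)<.006])),4)) for t in np.arange(0,.17,.02) if (abs(S-t)<.006).sum()>3])
s=state();print(s["time"],s["position"].round(4),s["ft_force"].round(1))
E
python3 lid.py
```

```text
[]
[(np.float64(0.0), 0.0604), (np.float64(0.02), 0.0821), (np.float64(0.04), 0.1023), (np.float64(0.06), 0.1238), (np.float64(0.08), 0.1447), (np.float64(0.1), 0.162), (np.float64(0.14), 0.0517)]
37.1 [0.5154 0.2109 0.1574] [-0.3  1.4  0.1]
```

Lid is at about 0.8 rad and following. Continue.

Emit:
send_rows(increments="0.025 0 0.025 0 0 0 -1;0.024 0 0.025 0 0 0 -1;0.025 0 0.027 0 0 0 -1;0.024 0 0.027 0 0 0 -1;0.016 0 0.024 0 0 0 -1;0.016 0 0.024 0 0 0 -1;0.013 0 0.022 0 0 0 -1;0.012 0 0.022 0 0 0 -1;0.025 0 0 0 0 0 -1;0 0 0 0 0 0 -1")

```text
time: 38.1
position: [0.4419, 0.2152, 0.0774]
tool_rot: [-3.141, -0.002, 3.078]
ft_force: [0.6, 0.0, 0.8]
gripper_width: 0.0002
grasp_force: 0.0
```

```bash
python3 lid.py
```

```text
[(np.float64(0.0), 0.0571), (np.float64(0.02), 0.0607)]
[(np.float64(0.0), 0.0558), (np.float64(0.02), 0.06), (np.float64(0.04), 0.0632), (np.float64(0.06), 0.0646), (np.float64(0.08), 0.0673), (np.float64(0.1), 0.0706), (np.float64(0.12), 0.0721), (np.float64(0.14), 0.0745), (np.float64(0.16), 0.1695)]
38.15 [0.443  0.2154 0.0779] [ 0.4 -0.6 -0.3]
```

Emit:
send_rows(increments="0.01 0 0 0 0 0 -1;0 0 0.012 0 0 0 -1;0 0 0.012 0 0 0 -1;0 0 0.01 0 0 0 -1;0 0 0.008 0 0 0 -1;0 0 0.006 0 0 0 -1;0 0 0 0 0 0 -1")

```text
time: 38.85
position: [0.4399, 0.2155, 0.0582]
tool_rot: [-3.141, -0.0, 3.078]
ft_force: [0.3, -1.0, 0.2]
gripper_width: -0.0002
grasp_force: 0.0
```

Emit:
send_rows(increments="0 0 0.004 0 0 0 -1;0 0 0.003 0 0 0 -1;0 0 0 0 0 0 -1")

```text
time: 39.15
position: [0.4401, 0.2156, 0.0577]
tool_rot: [3.141, 0.001, 3.078]
ft_force: [-6.7, -1.5, 19.9]
gripper_width: 0.0
grasp_force: 9.4
```

Emit:
send_rows(increments="0 0 -0.03 0 0 0 -1;0 0 -0.08 0 0 0 -1;0 0 -0.1 0 0 0 -1;0 0 -0.1 0 0 0 -1;0 0 -0.06 0 0 0 -1;-0.07 -0.07 0 0 0 0 0.3;-0.08 -0.09 0 0 0 0 0.3;-0.08 -0.09 0 0 0 0 0.3;0 0 0 0 0 0 0.3;0 0 0 0 0 0 0.3")

```text
time: 40.15
position: [0.5259, 0.1088, 0.2034]
tool_rot: [3.141, -0.001, 3.075]
ft_force: [-0.8, 0.1, 0.5]
gripper_width: 0.0557
grasp_force: 0.0
```

```bash
python3 lid.py; python3 look.py w12
python3 - <<'E'
from h import *
im=cv2.imread("pics/w12.png");cv2.imwrite("pics/w12c.png",cv2.resize(im[60:380,0:440],None,fx=1.8,fy=1.8))
E
```

```text
[(np.float64(0.0), 0.056), (np.float64(0.02), 0.0574), (np.float64(0.04), 0.0587), (np.float64(0.06), 0.0582), (np.float64(0.08), 0.0581), (np.float64(0.1), 0.0584), (np.float64(0.12), 0.0589), (np.float64(0.14), 0.0576)]
[]
40.2 [0.5251 0.1097 0.2035] [-0.2  0.  -0.3]
40.25 [0.5248 0.1103 0.2036] [ 3.141e+00 -1.000e-03  3.078e+00] [-0.7  0.1 -0.3] 0.05554656712059381
```

View pics/w12c.png

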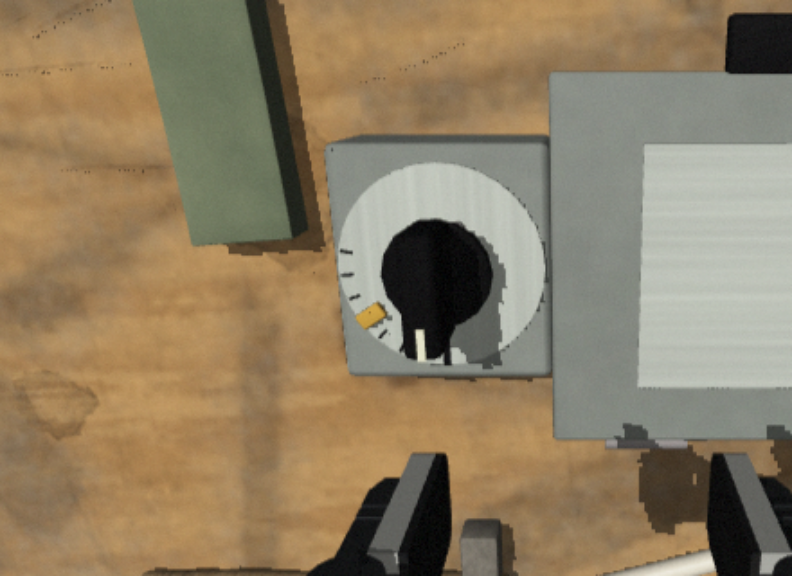

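Lid is flat and shut. The crop shows the dial disc centred near (443,263), the knob bar pointing down (off), and the rider at (371,315).

```bash
cat > dial.py <<'E'
import sys
from h import *
n=sys.argv[1]; P=np.load(n+".npz")["P"];H=P[...,2];im=cv2.imread(f"pics/{n}.png");hsv=cv2.cvtColor(im,cv2.COLOR_BGR2HSV)
A=np.array([float(sys.argv[2]),float(sys.argv[3])]) if len(sys.argv)>2 else np.array([.5095,.0541])
near=np.hypot(P[...,0]-A[0],P[...,1]-A[1])<.05
r=(hsv[...,0]<32)&(hsv[...,0]>16)&(hsv[...,1]>120)&near&(H>.045)&(H<.065)
k=near&(H>.09)&(H<.12); 
m=(H>.046)&(H<.0535)&(P[...,0]>.44)&(P[...,0]<.58)&(P[...,1]>0)&(P[...,1]<.094)
print("pod",rect(P[m])); R_=P[r].mean(0); print("rider",r.sum(),R_)
if k.sum()>10:
    c,y,s=rect(P[k]); print("knob",c,y,s,np.median(H[k])); 
    for C in (c,A): print("rider dial from",C,-0.065-np.arctan2(R_[1]-C[1],R_[0]-C[0]),np.hypot(*(R_[:2]-C)))
    print("rider rect",rect(P[r]))
w=(hsv[...,1]<50)&(hsv[...,2]>170)&near&(H>.055); print("white ptr",w.sum(),P[w].mean(0) if w.sum() else None)
E
python3 dial.py w12; python3 -c "
from h import *
go([.509,.0541,.13],np.pi-.065)"
```

```text
pod (array([0.5093, 0.0528]), -0.063, array([ 88., 100.]))
rider 146 [0.52631276 0.02438509 0.05581986]
knob [0.5094 0.0538] -0.064 [14. 46.] 0.0987459465091653
rider dial from [0.5094 0.0538] 0.9839828730717297 0.033930489970873
rider dial from [0.5095 0.0541] 0.9909019955128793 0.034141536916175226
rider rect (array([0.5134, 0.042 ]), -1.008, array([14., 66.]))
white ptr 78 [0.52605202 0.05254259 0.09984114]
frac [ 0.03  -0.143  0.184] rotvec/8deg [ 0.   -0.01  0.01]
```

Emit:
send_rows(increments="0.015 -0.071 0 0 0 0 0.3;0.015 -0.071 0 0 0 0 0.3;0 0 0 0 0 0 0.2;0 0 0.05 0 0 0 0.2;0 0 0.1 0 0 0 0.2;0 0 0.1 0 0 0 0.2;0 0 0.05 0 0 0 0.2;0 0 0.02 0 0 0 0.2;0 0 0 0 0 0 0.2;0 0 0 0 0 0 0.2")

```text
time: 41.25
position: [0.5107, 0.0547, 0.0771]
tool_rot: [3.141, 0.002, 3.079]
ft_force: [0.5, -0.6, 0.3]
gripper_width: 0.0515
grasp_force: 0.0
```

```bash
python3 -c "
from h import *
print(state()['position'],state()['ft_force'])
go([.5094,.0539,.0705],np.pi-.065)"
```

```text
[0.5106798  0.0546501  0.07709052] [ 0.50956793 -0.57248084  0.25601056]
frac [ 0.003 -0.002  0.016] rotvec/8deg [0.   0.01 0.02]
```

Emit:
send_rows(increments="0.003 -0.002 0.012 0 0 0 0.2;0 0 0 0 0 0 -1;0 0 0 0 0 0 -1;0 0 0 0 0 0 -1;0 0 0 0 0 0 -1;0 0 0 0 0 0 -1;0 0 0 0 0 0 -1", force=60)

```text
time: 41.95
position: [0.5089, 0.0539, 0.0718]
tool_rot: [3.14, 0.001, 3.078]
ft_force: [-1.6, 4.0, 6.0]
gripper_width: 0.013
grasp_force: 61.2
```

Gripped; pull up 14 mm.

Emit:
send_rows(increments="0 0 -0.01 0 0 0 -1;0 0 -0.01 0 0 0 -1;0 0 -0.01 0 0 0 -1;0 0 -0.005 0 0 0 -1;0 0 0 0 0 0 -1;0 0 0 0 0 0 -1")

```text
time: 42.55
position: [0.5089, 0.0538, 0.0852]
tool_rot: [3.14, 0.0, 3.078]
ft_force: [0.8, 4.9, -1.2]
gripper_width: 0.0129
grasp_force: 60.3
```

Emit:
send_rows(increments="0 0 0 0 0 0.5 -1;0 0 0 0 0 0.8 -1;0 0 0 0 0 1 -1;0 0 0 0 0 1 -1;0 0 0 0 0 1 -1;0 0 0 0 0 1 -1;0 0 0 0 0 1 -1;0 0 0 0 0 0.78 -1;0 0 0 0 0 0 -1;0 0 0 0 0 0 -1")

```text
time: 43.55
position: [0.5098, 0.0555, 0.0852]
tool_rot: [3.137, -0.003, 2.091]
ft_force: [3.5, 10.5, -3.2]
gripper_width: 0.013
grasp_force: 60.0
```

```bash
python3 -c "
from h import *
s=state();print(s['position'],s['tool_rot'],s['ft_force'],s['moment'],s['gripper_width'],s['grasp_force'])"
```

```text
[0.50981514 0.05551909 0.0852322 ] [ 3.13699884 -0.0031574   2.09076694] [ 3.53169788 10.47134119 -3.18708028] [ 2.23019557 -0.84461907 -0.05005981] 0.013021550121086876 59.9808007478714
```

Emit:
send_rows(increments="0 0 0 0 0 0 0.2;0 0 0 0 0 0 0.2;0 0 0 0 0 0 0.2;0 0 0 0 0 0 0.2;0 0 -0.05 0 0 0 0.2;0 0 -0.12 0 0 0 0.2;0 0 -0.12 0 0 0 0.2;-0.1 0 0 0 0 0 0.2;-0.1 0 0 0 0 0 0.2;0 0 0 0 0 0 0.2")

```text
time: 44.55
position: [0.5507, -0.0201, 0.2015]
tool_rot: [3.14, 0.003, 2.085]
ft_force: [-0.0, -0.1, -0.3]
gripper_width: 0.0512
grasp_force: 0.0
```

```bash
python3 look.py w13; python3 dial.py w13
python3 - <<'E'
from h import *
im=cv2.imread("pics/w13.png");cv2.imwrite("pics/w13c.png",im[80:400,150:500])
E
```

```text
44.6 [ 0.549  -0.0183  0.201 ] [3.141e+00 1.000e-03 2.086e+00] [-1.2  0.4  0.9] 0.051180302351840894
pod (array([0.5098, 0.0529]), -0.062, array([ 88., 100.]))
rider 145 [0.52805293 0.021847   0.05542027]
knob [0.5098 0.0536] -1.065 [14. 46.] 0.11225224530567302
rider dial from [0.5098 0.0536] 0.9840815336385975 0.03662543477489936
rider dial from [0.5095 0.0541] 0.9837884283111715 0.03720842956304887
rider rect (array([0.5279, 0.0223]), -1.058, array([ 6., 11.]))
white ptr 173 [0.51675886 0.04042457 0.15367937]
```

View pics/w13c.png

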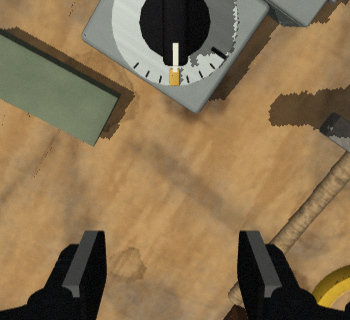

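The white pointer lines up with the rider at (175,75); knob 1.00 rad versus rider 0.98. Now push it in with shut fingers on the knob's top.

```bash
python3 -c "
from h import *
go([.5097,.0537,.12],2.086)"
```

```text
frac [0.205 0.003 0.202] rotvec/8deg [ 0.  0. -0.]
```

Emit:
send_rows(increments="0.1 0 0 0 0 0 -1;0.103 0.003 0 0 0 0 -1;0 0 0 0 0 0 -1;0 0 0.08 0 0 0 -1;0 0 0.08 0 0 0 -1;0 0 0.035 0 0 0 -1;0 0 0 0 0 0 -1;0 0 0 0 0 0 -1")

```text
time: 45.4
position: [0.5088, 0.055, 0.1233]
tool_rot: [-3.141, -0.0, 2.09]
ft_force: [1.6, -0.0, 0.1]
gripper_width: 0.0001
grasp_force: 0.0
```

Emit:
send_rows(increments="0 0 0.012 0 0 0 -1;0 0 0.012 0 0 0 -1;0 0 0.012 0 0 0 -1;0 0 0.012 0 0 0 -1;0 0 0.006 0 0 0 -1;0 0 0 0 0 0 -1")

```text
time: 46.0
position: [0.509, 0.0549, 0.1012]
tool_rot: [-3.142, -0.0, 2.089]
ft_force: [1.8, 0.5, 0.9]
gripper_width: 0.0001
grasp_force: 0.4
```

Emit:
send_rows(increments="0 0 0.006 0 0 0 -1;0 0 0.004 0 0 0 -1;0 0 0.003 0 0 0 -1;0 0 0 0 0 0 -1")

```text
time: 46.4
position: [0.5095, 0.0549, 0.0988]
tool_rot: [3.14, 0.001, 2.089]
ft_force: [-4.1, 0.4, 19.2]
gripper_width: -0.0001
grasp_force: 9.7
```

Firm stop at 0.0988 (top when in: 0.099). Back off and check.

Emit:
send_rows(increments="0 0 -0.04 0 0 0 -1;0 0 -0.12 0 0 0 -1;0 0 -0.12 0 0 0 -1;-0.1 0 0 0 0 0 -1;-0.1 0 0 0 0 0 -1;0 0 0 0 0 0 -1;0 0 0 0 0 0 -1")

```text
time: 47.1
position: [0.5481, -0.0151, 0.2074]
tool_rot: [-3.14, -0.002, 2.088]
ft_force: [-0.9, 0.0, -0.4]
gripper_width: -0.0
grasp_force: 0.0
```

```bash
python3 look.py w14; python3 dial.py w14; python3 lid.py
python3 - <<'E'
from h import *
im,d=camera("scene");cv2.imwrite("pics/end.png",im[100:420,130:560,::-1])
E
```

```text
47.15 [ 0.5477 -0.0144  0.2074] [-3.140e+00 -2.000e-03  2.089e+00] [-0.1  0.4 -0.8] 0.00015019869422030916
pod (array([0.5098, 0.0528]), -0.063, array([ 88., 100.]))
rider 154 [0.52771942 0.0227307  0.05552796]
knob [0.5099 0.0539] -1.061 [14. 46.] 0.09876684404839525
rider dial from [0.5099 0.0539] 0.9864471262007186 0.035903438393114356
rider dial from [0.5095 0.0541] 0.9796108483850796 0.03627644064961257
rider rect (array([0.5342, 0.0341]), 1.539, array([23., 36.]))
white ptr 160 [0.51602229 0.04174499 0.14968208]
[(np.float64(0.0), 0.0548), (np.float64(0.02), 0.0579), (np.float64(0.04), 0.0577), (np.float64(0.06), 0.0576), (np.float64(0.08), 0.0594), (np.float64(0.1), 0.0582), (np.float64(0.12), 0.058), (np.float64(0.14), 0.0582)]
[(np.float64(0.0), 0.0553), (np.float64(0.02), 0.0583), (np.float64(0.04), 0.0568), (np.float64(0.06), 0.0576), (np.float64(0.08), 0.0582), (np.float64(0.1), 0.0585), (np.float64(0.12), 0.0584), (np.float64(0.14), 0.0574)]
47.2 [ 0.5476 -0.014   0.2075] [ 0.7  0.1 -0.2]
```

View pics/end.png

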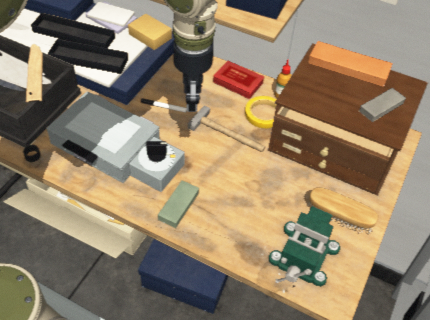

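The scene view shows the lid shut (100,135), the stone flat on the table (178,203), and no blanks left out. The knob is in (top at 98.8 mm), at 0.996 rad versus the rider's 0.986.

```bash
python3 -c "
from rig import *
print(sign_off())"
```

```text
the job is handed in; nothing more can be done
None
```

The job is handed in: the whetstone is flat on the table, all three blanks lie flat and apart in the box, the lid is fully shut, and the dial is pushed back in, within about 0.01 rad of the brass rider.

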